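Find the canister with the objective in it and hold it out

ROBOT

A 6-joint arm with a two-finger parallel gripper is mounted at the origin on the work surface. World frame = base frame: x ahead of the robot, y to its left, z up, the work surface at z = 0. Lengths are in m, angles in degrees, forces in N, time in s.
With the tool pointing down it reaches from about 0.325 to 0.775 m from the base axis. Payload 5.5 kg.
Tool frame: the origin (TCP) lies midway between the tips of the shut fingers; the grasp point (between the pads) lies 19 mm behind it (robot.pinch_z is the distance from the TCP to the grasp point, in m); z points along the fingers, y is the line along which they close (so a half turn about z gives the same grasp; the last joint's range is limited). The gripper opens to 85 mm and grips with 20 to 120 N. Pads are 22 mm wide; open, the fingers measure 114 mm over their backs; the gripper's body (76 mm by 85 mm) begins 54 mm behind the grasp point. The pads swing forward as they close: fully open they stand 13 mm farther back than shut.
Start: joints at [-71.087, 5.22, 70.514, -0, 104.267, -3.249], TCP at [0.226, -0.556, 0.231] pointing down, gripper open.
Joint ranges: [-164.24, 164.24], [-49.07, 125.15], [9.68, 141.18], [-86.29, 266.29], [3.28, 154.24], [-151.56, 151.56]. Speed limits (degrees/s): [147.25, 147.25, 172.46, 180, 180, 180].

INTERFACE

Orientations are given as [roll, pitch, yaw] about the fixed x, y, z axes, in that order (R = Rz(yaw) Ry(pitch) Rx(roll)).
In Python, from bench import telemetry, optics, job, robot gives the robot as it stands.
- The arm moves only by the tool drive_tool, never from a script. Its arguments are lists of equal length, an entry for each row: "translation": the shift along the tool's x, y, z as a fraction of full scale, a list of three; "angular": the turn, a rotation vector about the tool's x, y, z as a fraction of full scale, a list of three; "jaw": the opening, from 0 (shut) to 1 (fully open). A call has 1 to 5 rows; each row is the pose to reach, as a shift and turn from the pose commanded when the call began, along the tool's axes at that moment; what a row does not reach only later rows make up. Full scale, the value 1, is 0.5 m for a shift and 90 degrees for a turn. A row lasts 1/10 s, in which the tool goes at most 50 mm and 8.59 degrees, less where a joint would pass 70% of its speed; a pose out of reach is approached as far as the arm can. A call with a number of a shift or a turn outside -1 to 1 is refused whole. A call with a gripper value outside its range is refused whole. The fingers move at their own pace and stop on an object; the grip force is fixed at half the most. Time passes only in rows, so rows that repeat a pose let the fingers close. It gives the time, the measured TCP pose, the force, the opening and the grip force at its end, in the units of the state.
- telemetry.get_obs(): the state, without advancing time (a new reading comes with each control period).
- optics.capture(name): name is "scene" or "top"; returns the picture (420x560x3 uint8, red, green, blue); there is no depth.
- optics.calibration(name): a dict with "fx", "fy", "cx", "cy" (pixels), "k1" (the pictures are not rectified: a ray, as slopes to the right and down, at radius r is drawn at 1 + k1 r^2 times it, then the intrinsics apply), "camera_from_world" (4x4, takes a point from world to camera coordinates). Camera axes: x right, y up, looking along -z (the intrinsics and any distortion apply to the point x, -y, -z); pixel columns grow to the right and rows downward; lengths in m; the calibration is good to about 2 mm. A picture is of the moment at which its call begins. calibration takes no time and is no camera call.
- job.hand_in(): hands the job in; it is judged then, once.
The state is a dict: "clock": time; "joint_pos": joint angles; "qd": joint speeds; "joint_efforts": joint torques, N m; "position": TCP position; "orientation": TCP orientation; "force": force on the tool from outside, world axes, zero at the start; "torque": the same for the moment, N m; "finger_gap": finger opening in m; "grasp_force": force on a finger pad.
Only numpy, scipy, OpenCV 4.12 (cv2) and the standard library are available. Lean on these libraries where they do the work, as an engineer would, in place of code of your own. Each camera call takes 0.05 s, during which the arm holds its last target. There are 200 camera calls.

TASK

Two identical-looking objective canisters stand in the black storage block; one holds the spare objective and the other is empty. Lift each of them in turn clear of the block, without tipping it, to feel which is heavier, and set the empty one back down in its nest - do not let a canister drop, do not bring the empty one over to the green mat, and leave the other things on the table alone. Then hold the heavy one out upright over the middle of the green mat, a good hand's breadth (about 10 cm) up, and finish still holding it there in the air: do not put it down or let go.

Things in the scene. Friction and masses are not known exactly. Their poses are not given: they have to be found in the camera images.
- canister_1_mid (a point): One of two alike closed aluminium objective canisters, a cylinder with a ribbed blue screw lid (same diameter) and a white dot on top: 45 mm diameter, 76 mm tall. This point is its centre, 38 mm above its foot; z along its axis, up. Starts upright in either nest of the block, centre 52 mm above the table. Either may be the empty one (0.07 to 0.12 kg); the loaded one is 0.25 to 0.38 kg.
- canister_2_mid (a point): One of two alike closed aluminium objective canisters, a cylinder with a ribbed blue screw lid (same diameter) and a white dot on top: 45 mm diameter, 76 mm tall. This point is its centre, 38 mm above its foot; z along its axis, up. Starts upright in either nest of the block, centre 52 mm above the table. Either may be the empty one (0.07 to 0.12 kg); the loaded one is 0.25 to 0.38 kg.
- block: black plastic storage block, fixed, 90 mm (its x) by 230 mm (its y) by 24 mm tall, with two round nests 110 mm apart. Origin at the centre of its underside on the table, z up.
- block_hole0 (a point): one of the two round nests of the block: centre of its mouth, 24 mm above the table. The nest is 52 mm in diameter and 10 mm deep with a flat floor 14 mm above the table, so a 45 mm canister stands in it with 3.5 mm of play all round. It lies 55 mm from the block's centre along the block's positive y axis.
- block_hole1 (a point): one of the two round nests of the block: centre of its mouth, 24 mm above the table. The nest is 52 mm in diameter and 10 mm deep with a flat floor 14 mm above the table, so a 45 mm canister stands in it with 3.5 mm of play all round. It lies 55 mm from the block's centre along the block's negative y axis.
- mat: green padded parts mat, fixed flat on the table, 140 mm (its x) by 180 mm (its y), 3 mm thick with a rim 6 mm high. Origin at the centre of its underside, z up. Loaded canister is to be held over its middle.
- eyepiece_mid (a point): bystander: dark microscope eyepiece standing on its wide end, 41 mm diameter, 58 mm tall; this point is its centre, 29 mm up.
- cleaner_mid (a point): bystander: small white bottle of lens cleaner with red cap and yellow label, 36 mm diameter, 70 mm tall; this point is its centre, half-way up.
- slide_box_mid (a point): bystander: closed orange plastic slide box, 85 by 50 mm, 34 mm tall; this point is its centre, 17 mm up.
Things that resemble listed ones, but are neither listed nor needed, are in the scene too. Several things have the shape of the mat; the one meant has the colours described above.

How it is judged:
By the outcome, as a careful person would: the job done as asked, in the order asked, and still so for the second after the job is handed in, while the arm keeps its last pose, push and grip.
It also fails if it takes over 64 s, if anything falls off the work surface, if the arm or the gripper's body presses on something with over 40 N, if the wrist force passes 120 N, or if a joint passes its speed limit or range.

## Working session

There is one attempt and no reset: what is moved stays moved. The work goes in short steps, Python scripts to look and compute and a tool call to move; the robot and the scene stay as the last step left them, time stands still between calls to the robot, and variables do not carry over. Pictures are saved under pics/ and viewed, at most 10 in all, crops included, and the job is handed in when it is done.

Besides the shell and the picture viewer there is one more tool, called after "Call:" as a command line: name --argument value ..., lists and objects as JSON in quotes. drive_tool: Moves the arm, as the interface text tells. Shift numbers are shares of 0.5 m and turn numbers shares of 90 degrees, none past 1 either way. Its arguments: {"type":"object","properties":{"translation":{"type":"array","items":{"type":"array","items":{"type":"number","minimum":-1,"maximum":1}}},"angular":{"type":"array","items":{"type":"array","items":{"type":"number","minimum":-1,"maximum":1}}},"jaw":{"type":"array","items":{"type":"number"}}},"required":["translation","angular","jaw"]}

```bash
mkdir -p pics; cat > h.py <<'E'
import numpy as np, cv2
from bench import telemetry, optics, job, robot
def snap(n,f):
    im=optics.capture(n); cv2.imwrite('pics/'+f,cv2.cvtColor(im,cv2.COLOR_RGB2BGR)); return im
def ray(n,u,v):
    c=optics.calibration(n); a,b=(u-c['cx'])/c['fx'],(v-c['cy'])/c['fy']
    rd=np.hypot(a,b); r=rd
    for _ in range(30): r=rd/(1+c['k1']*r*r)
    s=r/rd if rd else 1
    M=np.array(c['camera_from_world']); R=M[:3,:3]; o=-R.T@M[:3,3]
    return o,R.T@np.array([a*s,-b*s,-1])
def at(n,u,v,z):
    o,d=ray(n,u,v); return o+d*(z-o[2])/d[2]
E
python3 - <<'E'
from h import *
for n in('top','scene'):
    snap(n,n+'0.png'); print(ray(n,280,210))
print(telemetry.get_obs(), robot.pinch_z)
E
```

```text
(array([ 0.44212608, -0.03462508,  1.29022637]), array([ 2.83083331e-02, -4.61391525e-04, -9.99825605e-01]))
(array([1.17043153, 0.28435539, 0.68711249]), array([-0.69658029, -0.31304463, -0.64580375]))
{'clock': 0.1, 'joint_pos': array([-7.10896920e+01,  5.25903964e+00,  7.05768616e+01, -1.36094674e-04,
        1.04267949e+02, -3.24812295e+00]), 'qd': array([-0.0275426 , -0.10046672, -0.22519436,  0.04669105,  0.02815565,
       -0.02861097]), 'joint_efforts': array([ 4.28107363e-03, -4.60215104e+01, -4.19218433e+01,  1.71632823e-04,
        1.05448122e-02, -4.50330077e-06]), 'position': array([ 0.22621712, -0.55543097,  0.23024285]), 'orientation': array([-1.79896309e+02, -5.75240893e-03,  2.21583924e+01]), 'force': array([0.65555007, 0.50555922, 0.29980038]), 'torque': array([-0.00011247,  0.03812518,  0.05374457]), 'grasp_force': 0.0, 'finger_gap': 0.08520824638780294} 0.0187
```

View pics/top0.png

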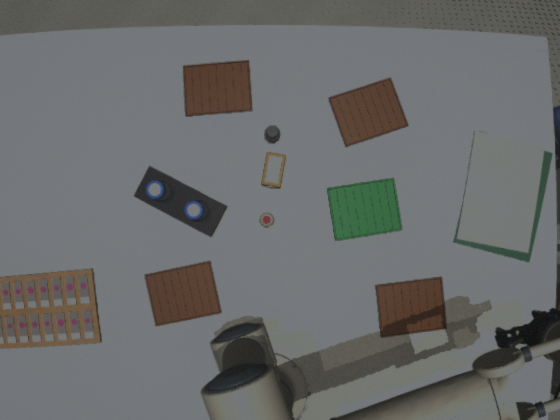

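View pics/scene0.png

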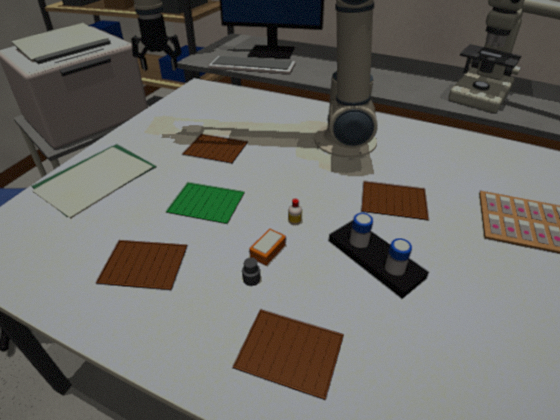

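The top view shows the canister lids at about (156,189) and (194,210) in the block, with the green mat at (365,209). The eyepiece (272,134), slide box (273,170) and cleaner (266,219) stand between the block and the mat. The scene view agrees.

```bash
python3 - <<'E'
from h import *
im=cv2.imread('pics/top0.png'); hsv=cv2.cvtColor(im,cv2.COLOR_BGR2HSV)
def blobs(m,lo,box):
    x0,y0,x1,y1=box; mm=np.zeros_like(m); mm[y0:y1,x0:x1]=m[y0:y1,x0:x1]
    n,l,s,c=cv2.connectedComponentsWithStats(mm)
    return [(c[i],s[i,4],np.argwhere(l==i)[:,::-1].astype(np.float32)) for i in range(1,n) if s[i,4]>lo]
bx=(130,160,232,240)
dots=blobs(((hsv[...,1]<70)&(hsv[...,2]>130)).astype('u1'),15,(145,178,206,222))
for c,a,_ in dots: print('dot',c,a,at('top',*c,.09))
for c,a,_ in blobs(((hsv[...,0]>95)&(hsv[...,0]<130)&(hsv[...,1]>110)&(hsv[...,2]>80)).astype('u1'),30,bx): print('blue',c,a,at('top',*c,.086))
blk=(hsv[...,2]<75)|((hsv[...,1]>110)&(hsv[...,0]>95)); blk=blk.astype('u1')
def rect(m,box,z):
    p=max(blobs(m,100,box),key=lambda b:b[1])[2]
    q=np.float32([at('top',u,v,z)[:2]*1000 for u,v in p]); return cv2.minAreaRect(cv2.convexHull(q))
print('block',rect(blk,bx,.024))
print('mat',rect(((hsv[...,0]>45)&(hsv[...,0]<80)&(hsv[...,1]>120)).astype('u1'),(320,170,410,245),.005))
for n,p,z in(('eye',(272,133),.058),('box',(273,170),.034),('clean',(266,220),.07)): print(n,at('top',*p,z))
# scene cross-check of lid tops
for p in((363,219),(400,246)): print('scene',at('scene',*p,.09))
E
```

```text
blue [154.54310345 189.36206897] 116 [0.52438917 0.27544184 0.086     ]
blue [193.04424779 209.63716814] 113 [0.47518106 0.17806601 0.086     ]
block ((499.2171325683594, 224.50335693359375), (230.9437713623047, 89.13929748535156), 63.27135467529297)Traceback (most recent call last):
  File "<stdin>", line 16, in <module>
  File "<stdin>", line 13, in rect
ValueError: max() iterable argument is empty
```

```bash
python3 - <<'E'
from h import *
im=cv2.imread('pics/top0.png'); hsv=cv2.cvtColor(im,cv2.COLOR_BGR2HSV)
m=((im[...,1].astype(int)-im[...,2]>30)&(hsv[...,0]>40)&(hsv[...,0]<85)); m[:,:320]=0; m[:,412:]=0; m[:170]=0;m[245:]=0
p=np.argwhere(m)[:,::-1]; q=np.float32([at('top',u,v,.005)[:2]*1000 for u,v in p]); print('mat',len(p),cv2.minAreaRect(cv2.convexHull(q)))
for x,y in((155,189),(194,210)):
    g=hsv[y-9:y+10,x-9:x+10]; w=(g[...,1]<110)&(g[...,2]>110)
    a=np.argwhere(w)
    print(len(a), a.mean(0)+[y-9,x-9]); c=a.mean(0)+[y-9,x-9]; print(at('top',c[1],c[0],.09))
    b=hsv[y,x-8:x+9]; print(b.tolist()) 
for n,p,z in(('eye',(272,133),.058),('box',(273,170),.034),('clean',(266,220),.07)): print(n,at('top',*p,z))
for p in((363,219),(400,246)): print('scene',at('scene',*p,.09))
E
```

```text
Traceback (most recent call last):
  File "h.py", line 13, in at
    o,d=ray(n,u,v); return o+d*(z-o[2])/d[2]
        ~~~^^^^^^^
  File "h.py", line 6, in ray
    c=optics.calibration(n); a,b=(u-c['cx'])/c['fx'],(v-c['cy'])/c['fy']
ValueError: time passes only in moves, steps and waits
```

```bash
sed -i 's/^def ray/import functools\ncal=functools.cache(optics.calibration)\ndef ray/; s/c=optics.calibration(n)/c=cal(n)/' h.py; python3 - <<'E'
from h import *
im=cv2.imread('pics/top0.png'); hsv=cv2.cvtColor(im,cv2.COLOR_BGR2HSV)
m=((im[...,1].astype(int)-im[...,2]>30)&(hsv[...,0]>40)&(hsv[...,0]<85)); m[:,:320]=0; m[:,412:]=0; m[:170]=0;m[245:]=0
p=np.argwhere(m)[:,::-1]; q=np.float32([at('top',u,v,.005)[:2]*1000 for u,v in p]); print('mat',len(p),cv2.minAreaRect(cv2.convexHull(q)))
for x,y in((155,189),(194,210)):
    g=hsv[y-9:y+10,x-9:x+10]; w=(g[...,1]<110)&(g[...,2]>110)
    a=np.argwhere(w)
    if len(a): c=a.mean(0)+[y-9,x-9]; print(len(a),c,at('top',c[1],c[0],.09))
for n,p,z in(('eye',(272,133),.058),('box',(273,170),.034),('clean',(266,220),.07)): print(n,at('top',*p,z))
for p in((363,219),(400,246)): print('scene',at('scene',*p,.09))
E
```

```text
mat 3515 ((483.78326416015625, -255.78134155273438), (137.48130798339844, 177.56112670898438), 9.308293342590332)
144 [189.02083333 154.04166667] [0.52495133 0.2756968  0.09      ]
154 [209.66233766 193.30519481] [0.4750159 0.1767135 0.09     ]
eye [ 0.67094208 -0.01344171  0.058     ]
box [ 0.57972829 -0.01647887  0.034     ]
clean [ 0.45168053 -0.0008349   0.07      ]
scene [0.47689098 0.18166927 0.09      ]
scene [0.5290771  0.27752452 0.09      ]
```

```bash
cat > go.py <<'E'
import sys; from h import *
from scipy.spatial.transform import Rotation as R
x,y,z,yaw=map(float,sys.argv[1:5]); o=telemetry.get_obs()
A=R.from_euler('xyz',o['orientation'],degrees=True); B=R.from_euler('xyz',[180,0,yaw],degrees=True)
t=A.inv().apply(np.array([x,y,z])-o['position'])
print('t',np.round(t/.5,4),'rows',np.linalg.norm(t)/.05,'ang',np.round((A.inv()*B).as_rotvec(degrees=True)/90,4))
print(o['clock'],o['position'],o['orientation'],o['force'],o['finger_gap'],o['grasp_force'])
E
python3 go.py .475 .177 .18 63.3
```

```text
t [ 1.0133 -1.1688  0.1027] rows 15.503191831703235 ang [-0.0011 -0.0005 -0.4571]
0.1 [ 0.22621712 -0.55543097  0.23024285] [-1.79896309e+02 -5.75240893e-03  2.21583924e+01] [0.65555007 0.50555922 0.29980038] 0.08520824638780294 0.0
```

Call:
drive_tool --translation '[[0.065,-0.074,0],[0.13,-0.148,0],[0.2,-0.23,0],[0.265,-0.3,0],[0.33,-0.38,0]]' --angular '[[0,0,0],[0,0,0],[0,0,0],[0,0,0],[0,0,0]]' --jaw '[1,1,1,1,1]'

```text
clock: 0.6
position: [0.3067, -0.3186, 0.2306]
orientation: [-180.0, -0.0, 22.1]
force: [0.9, 0.5, 1.0]
finger_gap: 0.0854
grasp_force: 0.0
```

Call:
drive_tool --translation '[[0.065,-0.074,0],[0.13,-0.148,0],[0.2,-0.23,0],[0.265,-0.3,0],[0.33,-0.38,0]]' --angular '[[0,0,0],[0,0,0],[0,0,0],[0,0,0],[0,0,0]]' --jaw '[1,1,1,1,1]'

```text
clock: 1.1
position: [0.3868, -0.0835, 0.231]
orientation: [180.0, -0.0, 22.1]
force: [1.3, -0.7, -0.1]
finger_gap: 0.0853
grasp_force: 0.0
```

```bash
python3 go.py .475 .177 .18 63.3
```

```text
t [ 0.3596 -0.4161  0.102 ] rows 5.5933806640773 ang [ 1.000e-04 -1.000e-04 -4.574e-01]
1.1 [ 0.38683558 -0.08346126  0.23100719] [ 1.79991117e+02 -1.14778825e-02  2.21375292e+01] [ 1.29954176 -0.710093   -0.06250373] 0.08530580908516493 0.0
```

Call:
drive_tool --translation '[[0.36,-0.416,0.1],[0.36,-0.416,0.1],[0.36,-0.416,0.1],[0.36,-0.416,0.1],[0.36,-0.416,0.1]]' --angular '[[0,0,-0.457],[0,0,-0.457],[0,0,-0.457],[0,0,-0.457],[0,0,-0.457]]' --jaw '[1,1,1,1,1]'

```text
clock: 1.6
position: [0.4656, 0.1498, 0.1859]
orientation: [180.0, 0.0, 63.7]
force: [1.0, -0.2, 1.0]
finger_gap: 0.0857
grasp_force: 0.0
```

```bash
python3 go.py .475 .177 .18 63.3
```

```text
t [ 0.0571 -0.0074  0.0118] rows 0.587588753254762 ang [0.     0.0001 0.0039]
1.6 [0.46564074 0.14978095 0.18588887] [1.79997537e+02 1.10923481e-02 6.36503962e+01] [ 0.96500863 -0.22599426  1.02029045] 0.08565727884243318 0.0
```

Call:
drive_tool --translation '[[0.057,-0.0074,0.012],[0.057,-0.0074,0.012],[0.057,-0.0074,0.012],[0.057,-0.0074,0.012]]' --angular '[[0,0,0.004],[0,0,0.004],[0,0,0.004],[0,0,0.004]]' --jaw '[1,1,1,1]'

```text
clock: 2.0
position: [0.4751, 0.1739, 0.1807]
orientation: [180.0, 0.0, 62.9]
force: [-0.8, -0.2, -0.4]
finger_gap: 0.0856
grasp_force: 0.0
```

```bash
python3 go.py .475 .177 .04 63.3; python3 -c "
from h import *
snap('scene','s1.png')"
```

```text
t [ 0.0055 -0.003   0.2815] rows 2.8154968222720056 ang [ 0.0002  0.0002 -0.0046]
2.0 [0.47506862 0.17392594 0.18074126] [1.79986130e+02 1.76948722e-02 6.28843439e+01] [-0.78229054 -0.17632811 -0.43044538] 0.0855780930836133 0.0
```

View pics/s1.png

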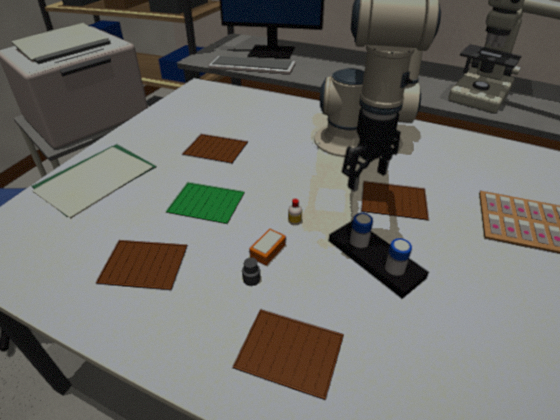

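The gripper hovers above the nearer canister at pixel (362,220), with its fingers straddling the block's width. Descending.

Call:
drive_tool --translation '[[0.004,-0.003,0.07],[0.004,-0.003,0.14],[0.004,-0.003,0.2],[0.004,-0.003,0.25],[0.004,-0.003,0.282]]' --angular '[[0,0,0],[0,0,0],[0,0,0],[0,0,0],[0,0,0]]' --jaw '[1,1,1,1,1]'

```text
clock: 2.55
position: [0.4739, 0.1757, 0.0378]
orientation: [-179.9, 0.1, 62.8]
force: [-0.3, 0.4, 0.6]
finger_gap: 0.0856
grasp_force: 0.0
```

Call:
drive_tool --translation '[[0,0,0],[0,0,0],[0,0,0],[0,0,0],[0,0,0]]' --angular '[[0,0,0],[0,0,0],[0,0,0],[0,0,0],[0,0,0]]' --jaw '[0.75,0.65,0.6,0.55,0.5]'

```text
clock: 3.05
position: [0.4758, 0.1774, 0.0416]
orientation: [179.9, -0.1, 62.9]
force: [-1.1, -1.6, 6.1]
finger_gap: 0.0438
grasp_force: 61.3
```

Call:
drive_tool --translation '[[0,0,0],[0,0,0],[0,0,0],[0,0,0],[0,0,0]]' --angular '[[0,0,0],[0,0,0],[0,0,0],[0,0,0],[0,0,0]]' --jaw '[0.3,0.3,0.3,0.3,0.3]'

```text
clock: 3.55
position: [0.4757, 0.1774, 0.0416]
orientation: [179.9, -0.1, 62.9]
force: [-1.1, -1.2, 5.7]
finger_gap: 0.0441
grasp_force: 61.4
```

```bash
python3 go.py .475 .177 .04 63.3
```

```text
t [-0.0014 -0.0009  0.0032] rows 0.03590943578369842 ang [ 0.0015 -0.0013 -0.004 ]
3.55 [0.47572691 0.1774215  0.04158671] [ 1.79865331e+02 -1.13948480e-01  6.29368386e+01] [-1.09254233 -1.17674519  5.68651188] 0.044118781584006214 61.35870382189751
```

Call:
drive_tool --translation '[[0,0,-0.015],[0,0,-0.04],[0,0,-0.07],[0,0,-0.1],[0,0,-0.12]]' --angular '[[0,0,0],[0,0,0],[0,0,0],[0,0,0],[0,0,0]]' --jaw '[0.3,0.3,0.3,0.3,0.3]'

```text
clock: 4.05
position: [0.4754, 0.1774, 0.1021]
orientation: [179.9, -0.1, 62.9]
force: [0.0, -1.1, -0.3]
finger_gap: 0.0436
grasp_force: 61.1
```

Call:
drive_tool --translation '[[0,0,0],[0,0,0],[0,0,0],[0,0,0],[0,0,0]]' --angular '[[0,0,0],[0,0,0],[0,0,0],[0,0,0],[0,0,0]]' --jaw '[0.3,0.3,0.3,0.3,0.3]'

```text
clock: 4.55
position: [0.4744, 0.177, 0.0989]
orientation: [-179.9, 0.0, 62.9]
force: [0.0, -0.9, -0.6]
finger_gap: 0.044
grasp_force: 61.1
```

```bash
python3 go.py .475 .177 .04 63.3;  python3 -c "
from h import *
f=[]
for i in range(8): im=optics.capture('scene'); f.append(telemetry.get_obs()['force'])
print(np.round(f,2))
cv2.imwrite('pics/s2.png',im[130:320,280:460,::-1].repeat(3,0).repeat(3,1))"
```

```text
t [0.0006 0.0012 0.1177] rows 1.1772448506779873 ang [-0.0006  0.0006 -0.0041]
4.55 [0.47438686 0.17703474 0.09885904] [-1.79947903e+02  4.98585592e-02  6.29289932e+01] [ 0.02458265 -0.86726424 -0.55085273] 0.04398380326559435 61.128843761980534
[[-0.47 -0.37 -0.6 ]
 [-0.03  0.41 -0.4 ]
 [ 0.55  0.31 -0.67]
 [ 0.17  0.76 -0.25]
 [-0.2  -0.53 -2.3 ]
 [-0.43  0.27 -1.26]
 [ 1.18 -0.   -1.33]
 [-0.27 -0.31 -1.38]]
```

View pics/s2.png

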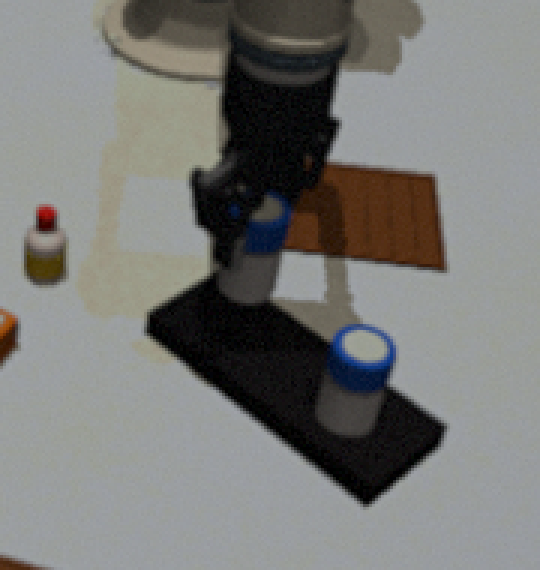

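Raised, the nearer canister pulls about 1 N (about 0.1 kg), so it is apparently the empty one. The picture shows it upright and clear of the block. Setting it back gently.

Call:
drive_tool --translation '[[0,0,0.03],[0,0,0.06],[0,0,0.085],[0,0,0.1],[0,0,0.108]]' --angular '[[0,0,0],[0,0,0],[0,0,0],[0,0,0],[0,0,0]]' --jaw '[0.3,0.3,0.3,0.3,0.3]'

```text
clock: 5.45
position: [0.4739, 0.1769, 0.0438]
orientation: [-179.9, 0.1, 62.9]
force: [0.1, -0.1, -0.7]
finger_gap: 0.0442
grasp_force: 61.1
```

Call:
drive_tool --translation '[[0,0,0.002],[0,0,0.004],[0,0,0.006],[0,0,0.008],[0,0,0.008]]' --angular '[[0,0,0],[0,0,0],[0,0,0],[0,0,0],[0,0,0]]' --jaw '[0.3,0.3,0.3,0.3,0.3]'

```text
clock: 5.95
position: [0.4748, 0.1772, 0.0418]
orientation: [180.0, -0.0, 62.9]
force: [-0.3, 0.5, -1.7]
finger_gap: 0.0439
grasp_force: 61.1
```

```bash
python3 go.py .475 .177 .04 63.3
```

```text
t [-0.0002  0.0005  0.0035] rows 0.03581413930934332 ang [ 0.0002 -0.0002 -0.0041]
5.95 [0.47483058 0.17719951 0.04177147] [ 1.79983398e+02 -1.69561878e-02  6.29300713e+01] [-0.33998033  0.48517546 -1.66147933] 0.043882871760166885 61.13304376602173
```

Call:
drive_tool --translation '[[0,0,0.001],[0,0,0.002],[0,0,0.003],[0,0,0.003],[0,0,0.003]]' --angular '[[0,0,0],[0,0,0],[0,0,0],[0,0,0],[0,0,0]]' --jaw '[0.3,0.3,0.3,0.3,0.3]'

```text
clock: 6.45
position: [0.4749, 0.1772, 0.0416]
orientation: [180.0, -0.0, 62.9]
force: [-4.3, -2.0, 7.0]
finger_gap: 0.0444
grasp_force: 61.8
```

Call:
drive_tool --translation '[[0,0,0],[0,0,0],[0,0,0]]' --angular '[[0,0,0],[0,0,0],[0,0,0]]' --jaw '[0.3,0.3,0.3]'

```text
clock: 6.75
position: [0.4749, 0.1772, 0.0416]
orientation: [180.0, -0.0, 62.9]
force: [-3.7, -1.3, 7.4]
finger_gap: 0.0443
grasp_force: 61.8
```

It is seated: 7 N upward at the same height as the original grasp. Releasing.

Call:
drive_tool --translation '[[0,0,0],[0,0,0],[0,0,0],[0,0,0],[0,0,0]]' --angular '[[0,0,0],[0,0,0],[0,0,0],[0,0,0],[0,0,0]]' --jaw '[0.58,0.65,0.8,1,1]'

```text
clock: 7.25
position: [0.4747, 0.1771, 0.0399]
orientation: [-180.0, 0.0, 62.9]
force: [-0.3, 0.3, -0.5]
finger_gap: 0.085
grasp_force: 0.0
```

Call:
drive_tool --translation '[[0,0,0],[0,0,-0.04],[0,0,-0.12],[0,0,-0.2],[0,0,-0.28]]' --angular '[[0,0,0],[0,0,0],[0,0,0],[0,0,0],[0,0,0]]' --jaw '[1,1,1,1,1]'

```text
clock: 7.75
position: [0.4744, 0.1771, 0.1814]
orientation: [-180.0, 0.0, 62.9]
force: [0.4, -1.5, 0.4]
finger_gap: 0.0853
grasp_force: 0.0
```

```bash
python3 go.py .525 .2755 .18 63.3
```

```text
t [0.2213 0.0005 0.0027] rows 2.213183685284235 ang [-0.0002  0.0001 -0.0041]
7.75 [0.47443347 0.17707984 0.18139764] [-1.79984238e+02  1.34845466e-02  6.29333707e+01] [ 0.38646575 -1.46523833  0.39808751] 0.08534607165054454 0.0
```

Call:
drive_tool --translation '[[0.06,0,0],[0.13,0,0],[0.2,0,0],[0.2213,0,0],[0.2213,0,0]]' --angular '[[0,0,0],[0,0,0],[0,0,0],[0,0,0],[0,0,0]]' --jaw '[1,1,1,1,1]'

```text
clock: 8.25
position: [0.5251, 0.2765, 0.1792]
orientation: [-179.9, 0.1, 63.0]
force: [-0.1, 0.1, 0.5]
finger_gap: 0.086
grasp_force: 0.0
```

```bash
python3 go.py .525 .2755 .04 63.3; python3 -c "
from h import *
im=snap('scene','s3.png')
cv2.imwrite('pics/s3.png',im[130:320,280:460,::-1].repeat(3,0).repeat(3,1))"
```

```text
t [-0.0016  0.0011  0.2784] rows 2.7835683864836693 ang [-0.0006  0.0008 -0.0031]
8.25 [0.52505262 0.27654486 0.17917449] [-1.79945810e+02  7.07402509e-02  6.30218735e+01] [-0.13276588  0.0526459   0.48046856] 0.08596555700899364 0.0
```

View pics/s3.png

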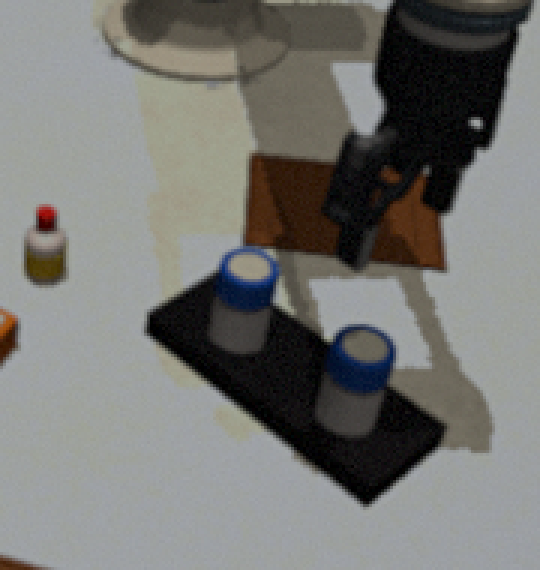

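The first canister is back upright in its nest (crop pixel (240,300)), and the gripper hovers above the far one. Descending and gripping.

Call:
drive_tool --translation '[[-0.001,0,0.07],[-0.001,0,0.14],[-0.001,0,0.2],[-0.001,0,0.25],[-0.001,0,0.276]]' --angular '[[0,0,0],[0,0,0],[0,0,0],[0,0,0],[0,0,0]]' --jaw '[1,1,1,1,1]'

```text
clock: 8.8
position: [0.5234, 0.2733, 0.0395]
orientation: [-179.9, 0.2, 62.9]
force: [-0.2, 0.9, -0.3]
finger_gap: 0.0855
grasp_force: 0.0
```

Call:
drive_tool --translation '[[0,0,0],[0,0,0],[0,0,0],[0,0,0],[0,0,0]]' --angular '[[0,0,0],[0,0,0],[0,0,0],[0,0,0],[0,0,0]]' --jaw '[0.75,0.65,0.6,0.55,0.5]'

```text
clock: 9.3
position: [0.5255, 0.276, 0.0443]
orientation: [179.9, -0.2, 63.0]
force: [-2.7, 1.6, 6.6]
finger_gap: 0.0439
grasp_force: 59.2
```

Call:
drive_tool --translation '[[0,0,0],[0,0,0],[0,0,0],[0,0,0],[0,0,0]]' --angular '[[0,0,0],[0,0,0],[0,0,0],[0,0,0],[0,0,0]]' --jaw '[0.3,0.3,0.3,0.3,0.3]'

```text
clock: 9.8
position: [0.5255, 0.276, 0.0443]
orientation: [179.9, -0.2, 63.0]
force: [-2.2, -0.2, 6.1]
finger_gap: 0.0439
grasp_force: 60.0
```

Call:
drive_tool --translation '[[0,0,-0.015],[0,0,-0.04],[0,0,-0.07],[0,0,-0.1],[0,0,-0.12]]' --angular '[[0,0,0],[0,0,0],[0,0,0],[0,0,0],[0,0,0]]' --jaw '[0.3,0.3,0.3,0.3,0.3]'

```text
clock: 10.3
position: [0.5256, 0.2755, 0.1047]
orientation: [179.9, -0.1, 62.9]
force: [-0.1, -0.9, -2.6]
finger_gap: 0.0438
grasp_force: 61.3
```

Call:
drive_tool --translation '[[0,0,0],[0,0,0],[0,0,0],[0,0,0],[0,0,0]]' --angular '[[0,0,0],[0,0,0],[0,0,0],[0,0,0],[0,0,0]]' --jaw '[0.3,0.3,0.3,0.3,0.3]'

```text
clock: 10.8
position: [0.5245, 0.2751, 0.1012]
orientation: [-179.9, 0.1, 62.9]
force: [0.3, -0.3, -2.7]
finger_gap: 0.0435
grasp_force: 61.3
```

```bash
python3 -c "
from h import *
f=[]
for i in range(8): im=optics.capture('scene'); f.append(telemetry.get_obs()['force'])
print(np.round(f,2), np.mean(f,0))
cv2.imwrite('pics/s4.png',im[130:320,280:460,::-1].repeat(3,0).repeat(3,1))"; python3 go.py .484 -.256 .185 63.3
```

```text
[[ 0.54 -0.64 -2.78]
 [ 0.1   0.44 -2.76]
 [ 0.28 -0.09 -2.35]
 [ 0.49  0.41 -2.76]
 [ 0.43 -0.6  -2.96]
 [-0.77 -0.55 -2.27]
 [-0.43  0.74 -3.01]
 [-0.81  0.36 -2.59]] [-0.02101239  0.01108809 -2.68375569]
t [-0.9833  0.4107 -0.1659] rows 10.784596091076974 ang [ 0.     -0.     -0.0041]
11.2 [0.52484815 0.27524915 0.1020871 ] [ 1.79999980e+02 -2.87229632e-03  6.29328230e+01] [-0.80712639  0.36438404 -2.58576512] 0.04381201692334312 61.30159439519048
```

View pics/s4.png

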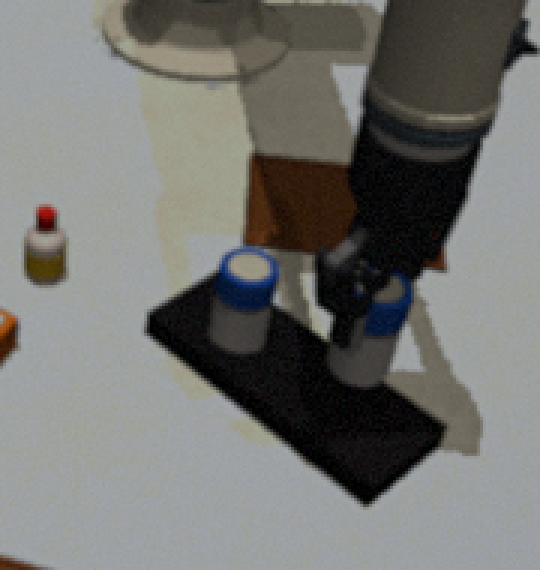

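The far canister reads −2.7 N (about 0.27 kg), so it is the loaded one, and it is upright and clear of the block. Raising it and carrying it to the mat.

Call:
drive_tool --translation '[[0,0,-0.03],[0,0,-0.07],[0,0,-0.11],[-0.02,0.008,-0.15],[-0.05,0.021,-0.166]]' --angular '[[0,0,0],[0,0,0],[0,0,0],[0,0,0],[0,0,0]]' --jaw '[0.3,0.3,0.3,0.3,0.3]'

```text
clock: 11.7
position: [0.5235, 0.2486, 0.189]
orientation: [179.8, -0.2, 63.0]
force: [-1.0, -0.9, -2.4]
finger_gap: 0.0437
grasp_force: 61.8
```

Call:
drive_tool --translation '[[-0.05,0.021,0],[-0.11,0.046,0],[-0.17,0.071,0],[-0.23,0.096,0],[-0.29,0.121,0]]' --angular '[[0,0,0],[0,0,0],[0,0,0],[0,0,0],[0,0,0]]' --jaw '[0.3,0.3,0.3,0.3,0.3]'

```text
clock: 12.2
position: [0.5102, 0.0896, 0.1853]
orientation: [180.0, 0.0, 62.9]
force: [0.8, -0.1, -2.4]
finger_gap: 0.0439
grasp_force: 62.2
```

Call:
drive_tool --translation '[[-0.06,0.025,0],[-0.12,0.05,0],[-0.18,0.075,0],[-0.24,0.1,0],[-0.3,0.125,0]]' --angular '[[0,0,0],[0,0,0],[0,0,0],[0,0,0],[0,0,0]]' --jaw '[0.3,0.3,0.3,0.3,0.3]'

```text
clock: 12.7
position: [0.4973, -0.0724, 0.1853]
orientation: [180.0, 0.0, 62.9]
force: [0.7, 0.3, -2.9]
finger_gap: 0.0439
grasp_force: 62.2
```

Call:
drive_tool --translation '[[-0.06,0.025,0],[-0.12,0.05,0],[-0.18,0.075,0],[-0.24,0.1,0],[-0.28,0.117,0]]' --angular '[[0,0,0],[0,0,0],[0,0,0],[0,0,0],[0,0,0]]' --jaw '[0.3,0.3,0.3,0.3,0.3]'

```text
clock: 13.2
position: [0.4853, -0.2244, 0.1852]
orientation: [180.0, 0.0, 62.8]
force: [0.8, -0.5, -2.0]
finger_gap: 0.0435
grasp_force: 62.2
```

```bash
python3 go.py .484 -.256 .134 62.9
```

```text
t [-0.0574  0.0266  0.1025] rows 1.2046304289535408 ang [ 0.0001  0.0005 -0.001 ]
13.2 [ 0.48530997 -0.2243634   0.18523715] [1.79989768e+02 4.74005483e-02 6.28121870e+01] [ 0.78194561 -0.51967161 -2.04236273] 0.04354118715049012 62.214826829731464
```

Call:
drive_tool --translation '[[-0.03,0.013,0.03],[-0.048,0.022,0.06],[-0.053,0.025,0.085],[-0.054,0.025,0.098],[-0.054,0.025,0.1025]]' --angular '[[0,0,0],[0,0,0],[0,0,0],[0,0,0],[0,0,0]]' --jaw '[0.3,0.3,0.3,0.3,0.3]'

```text
clock: 13.7
position: [0.4849, -0.2503, 0.132]
orientation: [-179.8, -0.0, 63.0]
force: [1.1, 0.6, -1.7]
finger_gap: 0.0437
grasp_force: 62.3
```

Call:
drive_tool --translation '[[0,0,0],[0,0,0],[0,0,0],[0,0,0],[0,0,0]]' --angular '[[0,0,0],[0,0,0],[0,0,0],[0,0,0],[0,0,0]]' --jaw '[0.3,0.3,0.3,0.3,0.3]'

```text
clock: 14.2
position: [0.4855, -0.2515, 0.1342]
orientation: [180.0, 0.0, 62.9]
force: [0.6, -0.4, -3.5]
finger_gap: 0.044
grasp_force: 62.3
```

```bash
python3 go.py .484 -.256 .134 62.9;python3 -c "
from h import *
snap('scene','s5.png')"
```

```text
t [-0.0095  0.0015  0.0005] rows 0.0958866312388849 ang [0.0004 0.     0.0005]
14.2 [ 0.48550472 -0.25145418  0.13423867] [1.79961332e+02 1.68400798e-03 6.29408700e+01] [ 0.57503609 -0.40714421 -3.5297315 ] 0.04395257208949508 62.27475794032216
```

View pics/s5.png

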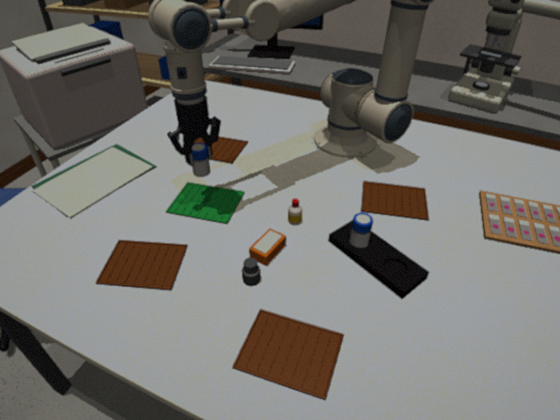

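The heavy canister hangs upright above the mat at about (200,160), and the empty one stands in its nest at (361,230). The bystanders haven't moved. A last 5 mm trim, then hand in.

Call:
drive_tool --translation '[[-0.005,0.001,0],[-0.0095,0.0015,0],[-0.0095,0.0015,0],[-0.0095,0.0015,0],[-0.0095,0.0015,0]]' --angular '[[0,0,0],[0,0,0],[0,0,0],[0,0,0],[0,0,0]]' --jaw '[0.3,0.3,0.3,0.3,0.3]'

```text
clock: 14.75
position: [0.4838, -0.2561, 0.1338]
orientation: [-180.0, -0.0, 62.9]
force: [-0.2, -0.4, -2.8]
finger_gap: 0.0436
grasp_force: 62.3
```

Call:
drive_tool --translation '[[0,0,0],[0,0,0],[0,0,0],[0,0,0],[0,0,0]]' --angular '[[0,0,0],[0,0,0],[0,0,0],[0,0,0],[0,0,0]]' --jaw '[0.3,0.3,0.3,0.3,0.3]'

```text
clock: 15.25
position: [0.4838, -0.256, 0.1338]
orientation: [-180.0, -0.0, 62.9]
force: [0.2, 0.5, -2.2]
finger_gap: 0.0436
grasp_force: 62.3
```

```bash
python3 -c "
from h import *
print(telemetry.get_obs()['position']); print(job.hand_in())"
```

```text
[ 0.48383274 -0.25601482  0.13379438]
the job is handed in; nothing more can be done
None
```

Job handed in at about 15 s: the empty canister (about 0.1 kg) is back in its nest, and the arm is holding the loaded one (about 0.27 kg) upright, its foot about 10 cm above the middle of the green mat.

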